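# Tip the dry clamp blocks off the drying tray into a held dish

## Task

Empty the tip-out drying tray: pick the steel dish up by its handle, hold it in the air close under the tray's spout and push its far wall steadily against the rubber-faced plate there, so that the tray tips, until all four clamp blocks have slid into the held dish, and do not ram the stand. Then ease back so that the tray comes down gently onto its rest, and set the dish, without dropping it, in the middle of the rubber mat with all the blocks in it and let go. The blocks are clean: never touch them or work the tray with the fingers, and leave the other things where they are.

Things in the scene. Friction and masses are not known exactly. Their poses are not given: they have to be found in the camera images.
- stand: Fixed aluminium stand of the tip-out tray: base, two upright cheeks (170 mm wide, 195 tall), two arms forward to the pivot. Origin on the table under the middle of the pivot, which is level along the stand's y, 180 mm up. -x points out of the spout. Base and cheeks begin 65 mm behind the origin; the space under the spout is free; arms' undersides are 158 mm up, 71 to 83 mm either side of the middle.
- tray (a joint): Tilt of the tray, rad: 0 = level on its rest; grows as the tail (+x) rises; firm stop at 0.72. No spring: its weight brings it back (about 0.5 N m loaded, 0.2 empty, when level). The blocks start to slide somewhere between 0.3 and 0.68, as the hidden friction has it. Near the stop feel for it. Follow it down below 1 rad/s or it slams.
- spout_lip (a point): Middle of the tray floor's open front edge, the spout, over which the blocks fall: at rest 14 mm in front of the pivot and 188 mm above the table; sinks about 10 mm as the tray tips. Axes as the stand's when level. Tray: perforated aluminium, inside 114 mm wide, 200 long, walls 30 mm high, moves with the joint.
- push_face (a point): Middle of the rubber face (84 mm wide, 60 tall) of the push plate hanging from the tray under the spout, down to 96 mm below the pivot. At rest this point is 8 mm in front of the pivot and 64 mm below it. Pushed to the stand's +x it swings back and up and tips the tray: an edge h below the pivot must travel about h x tan(tilt) (h 45 mm: 31 mm for 0.6 rad).
- block0: Machined dark clamp block, solid, 62 x 34 x 24 mm (x, y, z), 85 g give or take, one of four alike lying on the tray. Origin at the centre of its underside.
- block1: Machined dark clamp block, solid, 62 x 34 x 24 mm (x, y, z), 85 g give or take, one of four alike lying on the tray. Origin at the centre of its underside.
- block2: Machined dark clamp block, solid, 62 x 34 x 24 mm (x, y, z), 85 g give or take, one of four alike lying on the tray. Origin at the centre of its underside.
- block3: Machined dark clamp block, solid, 62 x 34 x 24 mm (x, y, z), 85 g give or take, one of four alike lying on the tray. Origin at the centre of its underside.
- block0_mid (a point): Centre of clamp block 0.
- block1_mid (a point): Centre of clamp block 1.
- block2_mid (a point): Centre of clamp block 2.
- block3_mid (a point): Centre of clamp block 3.
- dish: Open stainless dish, outside 150 (x) x 150 (y) x 60 mm (z), walls and floor 4 mm, 0.30 kg. Origin at the centre of its underside, z up. A flat bow handle stands off its -x wall; the +x wall is the far wall that pushes.
- dish_handle (a point): Middle of the handle's grip bar: flat bar along the dish's y, 14 mm thick (x), 110 long, 24 tall (32 to 56 mm above the dish's underside), 127 mm to -x of the dish's centre. 45 mm are free between bar and dish; side arms at 45 to 55 mm either side join them. Pinch it from above across the 14 mm, firmly (60 N or more).
- mat: Black rubber mat lying on the table, fixed, 180 x 190 mm, 4 mm thick. Origin at the centre of its underside.
- mirror: Bystander, loose: round mirror, 84 mm across in a black ring, on an octagonal aluminium base 72 mm wide, 65 mm tall. Origin at the centre of its underside.
- hexdriver: Bystander, loose: hex driver with a black handle, 170 mm long, lying. Origin at the centre of its underside.
- lenstube: Bystander, loose: black lens tube, 32 mm diameter, standing 55 mm tall. Origin at the centre of its underside.
- post: Bystander, loose: aluminium post holder on a round 50 mm foot, 105 mm tall. Origin at the centre of its underside.
- solvent: Bystander, loose: white solvent bottle, 60 mm diameter, 150 mm tall. Origin at the centre of its underside.
- wipes: Bystander, loose: white box of lens wipes, 130 x 110 x 55 mm. Origin at the centre of its underside.
- clamp: Bystander, loose: flat aluminium table clamp bar, 75 x 26 x 10 mm, with a screw head 8 mm high on it. Origin at the centre of its underside.
Not all that is in view belongs to the job. Leave any blue look-alike of the block3 alone.

How it is judged:
By the outcome, as a careful person would: the job done as asked, in the order asked, and still so for the second after the job is handed in, with the robot touching nothing.
It also fails if it takes over 58 s, if anything falls off the work surface, if the arm or the gripper's body presses on something with over 40 N, if the wrist force passes 120 N, or if a joint passes its speed limit or range.

## Robot

A 6-joint arm with a two-finger parallel gripper is mounted at the origin on the work surface. World frame = base frame: x ahead of the robot, y to its left, z up, the work surface at z = 0. Lengths are in m, angles in rad, forces in N, time in s.
With the tool pointing down it reaches from about 0.3 to 0.775 m from the base axis. Payload 14.6 kg.
Tool frame: the origin (TCP) lies on the centre line of the jaws, within the pads' length; the fingertips stand 19 mm ahead of it and the grasp point (between the pads) is the TCP; z points along the fingers, y is the direction in which the jaws open and shut (so a half turn about z gives the same grasp; the last joint's range is limited). The gripper opens to 94 mm and grips with 3 to 60 N. Pads are 16 mm wide; open, the fingers measure 119 mm over their backs; the gripper's body (75 mm by 177 mm) begins 78 mm behind the grasp point.
Start: joints at [-1.196, 0.3, 1.521, -0, 1.321, -0.067], TCP at [0.235, -0.497, 0.224] pointing down, gripper open.
Joint ranges: [-3.03, 3.03], [-0.79, 2.21], [0.23, 2.52], [-1.04, 4.18], [0, 3.07], [-2.55, 2.55]. Speed limits (rad/s): [2.22, 2.22, 2.57, 3.14, 3.14, 3.14].

## Interface

Orientations are given as [roll, pitch, yaw] about the fixed x, y, z axes, in that order (R = Rz(yaw) Ry(pitch) Rx(roll)).
In Python, from station import ctrl gives the robot as it stands. The module is installed in compiled form; this text tells all that it offers.
- The arm moves only by the shell command python3 -m creep 'ROWS' [FORCE]. ROWS is a JSON object of lists of equal length, an entry for each row: "translation": the shift along the world's x, y, z in mm, a list of three; "yaw": the turn about the world's z in rad; "gripper": the closure in counts, from 0 (fully open) to 255 (shut). A call has 1 to 5 rows; each row is the pose to reach, as a shift and turn from the pose measured when the call began; what a row does not reach only later rows make up. A row lasts 1/12 s, in which the tool goes at most 41.7 mm and 7.16 degrees, less where a joint would pass 70% of its speed; a pose out of reach is approached as far as the arm can. A call with a gripper value outside its range is refused whole. The fingers move at their own pace and stop on an object; FORCE is the grip in N (left out, the last holds). Time passes only in rows, so rows that repeat a pose let the fingers close. It gives the time, the measured TCP pose, the force and the opening at its end, in the units of the state.
- ctrl.get_obs(): the state, without advancing time (a new reading comes with each control period).
- ctrl.camera(name): name is "scene" or "top" or "wrist"; returns a dict with "pixels" (480x640x3 uint8, red, green, blue), "depth" (480x640 float32, m along the optical axis (not along the pixel's ray), 0 where there is no reading), "fx", "fy", "cx", "cy" (pixels), "R" (3x3) and "t" (3): a world point X has camera coordinates R X + t; the wrist camera has in their place "tool_from_camera" (4x4, takes a point from camera to tool coordinates, whose origin is the TCP and whose axes are the flange's). Camera axes: x right, y down, z forward; pixel columns grow to the right and rows downward; lengths in m; the calibration is good to about 2 mm. A picture is of the moment at which its call begins: read the wrist's pose just before it.
- ctrl.hand_in(): hands the job in, once; it reports no verdict.
The state is a dict: "time_s": time; "qpos": joint angles; "joint_vel": joint speeds; "tau": joint torques, N m; "ee_pos": TCP position; "eef_rot": TCP orientation; "force": force on the tool from outside, world axes, zero at the start; "moment": the same for the moment, N m; "grip_width": finger opening in m.
Only numpy, scipy, OpenCV 4.12 (cv2) and the standard library are available. Lean on these libraries where they do the work, as an engineer would, in place of code of your own. Each camera call takes 0.05 s, during which the arm holds its last target. There are 200 camera calls.

## Working session

There is one attempt and no reset: what is moved stays moved. The work goes in short steps, Python scripts to look and compute and a shell command to move; the robot and the scene stay as the last step left them, time stands still between calls to the robot, and variables do not carry over. Pictures are saved under pics/ and viewed, about 8 in all and at most 12, crops included, and the job is handed in when it is done.

```bash
mkdir -p pics; cat > h.py <<'E'
import numpy as np,cv2
from station import ctrl
def snap(n):
    o=ctrl.get_obs(); c=ctrl.camera(n)
    if n!='wrist': np.savez('pics/%s.npz'%n,**{k:np.array(v) for k,v in c.items()})
    return o,c
def world(c,u,v,d=None):
    d=c['depth'][int(v),int(u)] if d is None else d
    p=np.array([(u-c['cx'])/c['fx']*d,(v-c['cy'])/c['fy']*d,d])
    return np.array(c['R']).T@(p-np.array(c['t']))
def cloud(c):
    v,u=np.mgrid[:480,:640]; d=c['depth']
    p=np.stack([(u-c['cx'])/c['fx']*d,(v-c['cy'])/c['fy']*d,d],-1)
    return (p-np.array(c['t']))@np.array(c['R'])
def save(c,f): cv2.imwrite(f,np.ascontiguousarray(c['pixels'][:,:,::-1]))
E
python3 - <<'E'
from h import *
for n in('scene','top'):
    o,c=snap(n); save(c,f'pics/{n}0.png'); print(n,c['fx'],-np.array(c['R']).T@c['t'],(c['depth']>0).mean())
print(o)
E
```

```text
scene 481.36779081431456 [ 1.23782559 -0.58931401  0.72873001] 0.9960611979166667
top 493.55462558424546 [0.46507715 0.00742982 1.25688796] 0.9959993489583333
{'time_s': 0.05, 'qpos': array([-1.19558708e+00,  3.00432415e-01,  1.52157320e+00,  1.07344020e-05,
        1.32072004e+00, -6.66130169e-02]), 'joint_vel': array([ 0.00047745, -0.00078181, -0.00057268, -0.00036293,  0.00040879,
       -0.00100739]), 'tau': array([ 1.08235625e-03, -5.33212745e+01, -3.53707194e+01,  7.10413861e-02,
        2.35529506e-02, -7.44684485e-05]), 'ee_pos': array([ 0.2350771 , -0.4969623 ,  0.22391088]), 'eef_rot': array([-3.14046286e+00, -8.57910050e-05,  4.41819549e-01]), 'force': array([-0.81982635, -0.02480298,  0.3566478 ]), 'moment': array([-0.00156498,  0.00838816, -0.0170339 ]), 'grip_width': 0.09386860441806087}
```

View pics/top0.png

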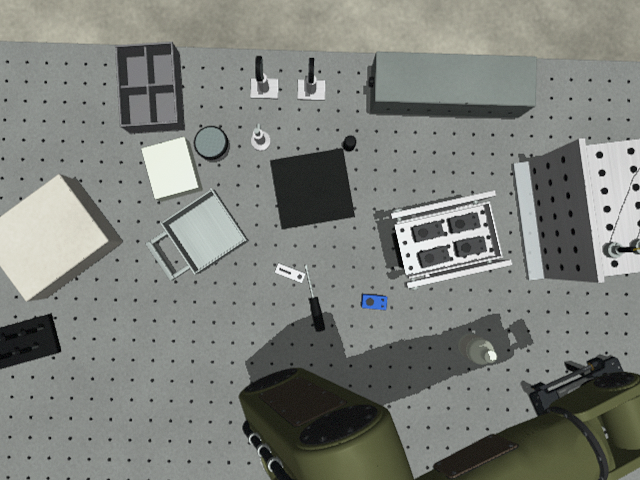

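View pics/scene0.png

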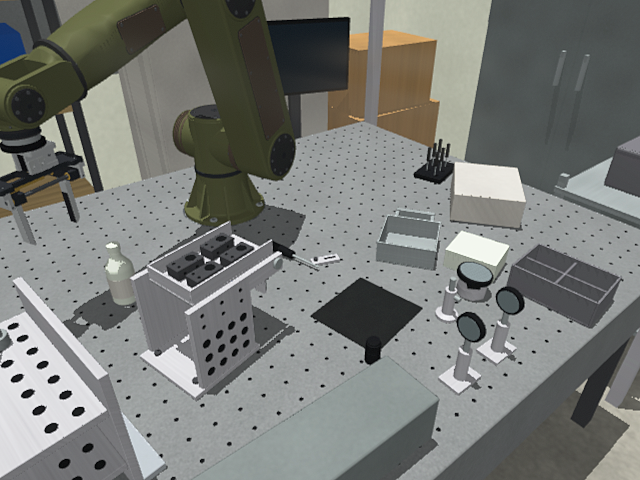

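Top view: the dish is at about (204,232) with its handle bar at (162,257). The mat is at (313,188). The tray is at (450,240) with four dark blocks and its spout to the left (world +y). The blue look-alike block at (374,301) lies on the table, so I leave it alone.

```bash
python3 - <<'E'
from h import *
c=np.load('pics/top.npz'); P=cloud(c); px=c['pixels'].astype(int)
def rect(name,m,z=None):
    q=P[m]; r=cv2.minAreaRect(q[:,:2].astype(np.float32)*1000)
    print(name,m.sum(),'c',np.round(r[0],1),'size',np.round(r[1],1),'ang',round(r[2],2),'z',np.percentile(q[:,2],[5,50,95]).round(4)); return r
def box(u0,v0,u1,v1):
    m=np.zeros((480,640),bool); m[v0:v1,u0:u1]=1; return m
print('table z',np.median(P[330:400,100:230,2]))
d=box(140,180,252,285)
# split handle / dish
m=d&(P[:,:,2]>.05)&(P[:,:,2]<.07)&(box(160,180,252,285)); 
# exclude wipes (white, h 55)
white=px.min(2)>215
n,l,s,ce=cv2.connectedComponentsWithStats((d&(P[:,:,2]>.025)&~white).astype(np.uint8))
print(s,ce)
k=1+np.argmax(s[1:,4]); rim=rect('dish+handle',l==k)
hb=(l==k)&(P[:,:,2]>.045)
im=box(0,0,640,480)&(px.max(2)<60)&box(262,140,362,235)&(P[:,:,2]<.02)
n,l2,s2,_=cv2.connectedComponentsWithStats(im.astype(np.uint8)); k2=1+np.argmax(s2[1:,4]); rect('mat',l2==k2)
t=box(375,180,515,295)
rect('stand/tray >.19',t&(P[:,:,2]>.185)&(P[:,:,2]<.25)); rect('walls>.21',t&(P[:,:,2]>.213))
# blocks
b=(t&(P[:,:,2]>.2)&(px.max(2)<75)).astype(np.uint8); b=cv2.morphologyEx(b,cv2.MORPH_OPEN,np.ones((3,3)))
n,l3,s3,_=cv2.connectedComponentsWithStats(b)
for i in range(1,n):
    if s3[i,4]>100: rect(f'blk{i}',l3==i)
for nm,bx in dict(clamp=(272,258,308,285),hex=(303,262,328,335),blue=(358,288,392,314),lens=(338,133,360,154),mirror=(190,120,232,163),post=(248,122,274,154),wipes=(140,137,201,200),solvent=(462,330,500,366)).items():
    mm=box(*bx)&(P[:,:,2]>.006)
    if mm.sum()>10: rect(nm,mm)
# crop height maps
top=cv2.resize(np.ascontiguousarray(c['pixels'][175:300,135:260,::-1]),None,fx=4,fy=4,interpolation=cv2.INTER_CUBIC)
t2=cv2.resize(np.ascontiguousarray(c['pixels'][180:300,380:520,::-1]),None,fx=4,fy=4,interpolation=cv2.INTER_CUBIC)[:500]
cv2.imwrite('pics/crop1.png',cv2.resize(np.hstack([cv2.resize(top,(500,480)),t2[:480]]),(800,362)))
np.savez('pics/seg.npz',dish=(l==k))
E
```

```text
table z -0.0007613017099042795
[[     0      0    640    480 305573]
 [   154    180     47     21    175]
 [   213    180      1      1      1]
 [   150    182      1      2      2]
 [   151    186      1      2      2]
 [   152    189      1      3      3]
 [   146    189    101     92   1409]
 [   220    188      1      1      1]
 [   251    191      1      1      1]
 [   140    192      1      1      1]
 [   153    193      1      2      2]
 [   247    199      1      1      1]
 [   182    202      1      1      1]
 [   235    205      1      1      1]
 [   200    206      1      1      1]
 [   149    209      1      1      1]
 [   216    211      1      1      1]
 [   210    212      1      1      1]
 [   147    216      1      1      1]
 [   207    221      1      1      1]
 [   227    223      1      1      1]
 [   186    229      1      1      1]
 [   225    228      1      1      1]
 [   205    235      1      1      1]
 [   180    237      1      1      1]
 [   197    239      1      1      1]
 [   146    240      1      1      1]
 [   196    243      1      1      1]
 [   
[... 1963 characters left out ...]
3 -189.8] size [122.2 395.9] ang 14.1 z [0.2132 0.2158 1.2569]
clamp 311 c [432.2  50.1] size [52.1 94.4] ang 8.73 z [0.0066 0.0098 0.0181]
hex 442 c [376.2  -2.1] size [178.9  56.1] ang 6.05 z [0.0108 0.0212 0.0276]
blue 361 c [396.3 -83.1] size [219.6  58.8] ang 67.75 z [0.0185 0.0232 0.0276]
lens 177 c [624.3 -46.2] size [ 40.  333.6] ang 78.23 z [0.0083 0.052  0.0586]
mirror 1024 c [646.1 148.2] size [443.2 117.5] ang 52.71 z [0.0175 0.059  0.0651]
post 339 c [621.   98.9] size [354.2  72.8] ang 18.79 z [0.007  0.0176 0.1039]
wipes 2844 c [635.4 215.3] size [506.2 180.9] ang 70.33 z [0.0271 0.0547 0.0591]
solvent 782 c [ 342.5 -206.5] size [486.1  83. ] ang 69.89 z [0.0334 0.1004 0.1505]
```

View pics/crop1.png

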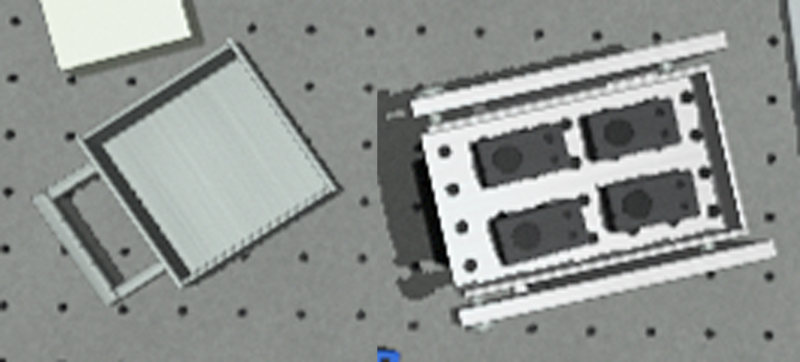

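The left crop shows the dish handle toward image lower-left (bar from (40,200) to (112,300)). The right crop shows the four blocks on the white floor, with the lip running from (425,140) to (458,290) and the cheeks outside it. The blue one is not in the tray, so the four dark blocks are the ones meant. Next I refine the edges.

```bash
python3 - <<'E'
from h import *
c=np.load('pics/top.npz'); P=cloud(c); px=c['pixels'].astype(int); ok=c['depth']>.3
def ray(u,v,z):
    a,b=world(c,u,v,.5),world(c,u,v,1.); return (a+(b-a)*(z-a[2])/(b[2]-a[2]))*1000
cr=lambda L,z:np.array([ray(135+x/3.019,175+y/2.897,z) for x,y in L])
dc=cr([(80,138),(232,40),(340,188),(185,285)],.06)
print('dish corners',dc.round(0)[:,:2].tolist(),'c',dc.mean(0).round(1),'sides',[np.linalg.norm(dc[i]-dc[i-1]).round(0) for i in range(4)])
ax=(dc[1]+dc[2]-dc[0]-dc[3]);yd=np.arctan2(ax[1],ax[0]);ay=(dc[0]+dc[1]-dc[2]-dc[3]);print('dish yaw',yd,np.arctan2(ay[1],ay[0])-np.pi/2)
hc=cr([(38,200),(112,302)],.056); print('bar ends outer',hc.round(0).tolist())
# refined dish from depth
d=np.zeros((480,640),bool); d[180:290,138:255]=1
yaw=yd; R=np.array([[np.cos(yaw),-np.sin(yaw)],[np.sin(yaw),np.cos(yaw)]])
q=(P[d&ok]*1000); l=(q[:,:2]-dc.mean(0)[:2])@R
for nm,m in dict(rim=(q[:,2]>57)&(abs(l[:,0])<85)&(abs(l[:,1])<85),bar=(q[:,2]>48)&(q[:,2]<61)&(l[:,0]<-105)&(l[:,0]>-150)&(abs(l[:,1])<65)).items():
    print(nm,m.sum(),'x',np.percentile(l[m,0],[1,50,99]).round(1),'y',np.percentile(l[m,1],[1,50,99]).round(1),'z',np.median(q[m,2]))
s=np.zeros((480,640),bool); s[180:300,375:520]=1
def comp(m):
    n,l,st,_=cv2.connectedComponentsWithStats(m.astype(np.uint8)); return [l==i for i in range(1,n) if st[i,4]>150]
cs=comp(s&ok&(P[:,:,2]>.189)&(px.min(2)>190))
for m in cs:
    r=cv2.minAreaRect(P[m][:,:2].astype(np.float32)*1000); print('white',m.sum(),np.round(r[0],1),np.round(r[1],1),round(r[2],1),np.median(P[m][:,2]).round(4))
cs2=lambda L,z:np.array([ray(380+(x-377)/3.019,180+y/3.017,z) for x,y in L])
ch=cs2([(412,105),(460,318),(725,35),(773,245)],.195); print('cheek ends',ch.round(0).tolist(),np.linalg.norm(ch[1]-ch[0]),np.linalg.norm(ch[2]-ch[0]))
lip=cs2([(425,140),(458,290)],.188); lp=lip.mean(0)
xa=ch[2]+ch[3]-ch[0]-ch[1]; ys=np.arctan2(xa[1],xa[0]); e=np.array([np.cos(ys),np.sin(ys)])
xb=lip[1]-lip[0]
print('lip',lip.round(0).tolist(),np.linalg.norm(lip[1]-lip[0]),'mid',lp,'yaw',ys,'from lip',np.arctan2(xb[1],xb[0]))
O=lp[:2]+14*e; print('origin',O,'cheek mid',ch.mean(0))
R=np.array([[e[0],-e[1]],[e[1],e[0]]]); q=P[s&ok]*1000; l=(q[:,:2]-O)@R
for nm,m in dict(floor=(abs(q[:,2]-188)<4)&(abs(l[:,1])<50),walls=(q[:,2]>211)&(q[:,2]<225),high=(q[:,2]>190)&(q[:,2]<200)&(abs(l[:,1])>66)).items():
    print(nm,m.sum(),'x',np.percentile(l[m,0],[.5,50,99.5]).round(1),'y',np.percentile(l[m,1],[.5,50,99.5]).round(1),'z',np.median(q[m,2]))
E
```

```text
dish corners [[545.0, 373.0], [631.0, 254.0], [509.0, 163.0], [425.0, 284.0]] c [527.4 268.4  60. ] sides [np.float64(149.0), np.float64(147.0), np.float64(152.0), np.float64(148.0)]
dish yaw -0.954338892742138 -0.9339144834571855
bar ends outer [[492.0, 406.0, 56.0], [409.0, 343.0, 56.0]]
rim 408 x [-79.5  -9.   71.2] y [-73.4  -1.1  76.5] z 59.88914770619025
bar 331 x [-137.6 -128.6 -107.1] y [-53.    1.1  55.3] z 54.510029067224245
white 515 [ 593.  -273.9] [ 10.9 229.2] 14.1 0.1947
white 525 [ 443.2 -313.3] [ 12.9 231.9] 14.1 0.1944
cheek ends [[567.0, -163.0, 195.0], [416.0, -201.0, 195.0], [624.0, -387.0, 195.0], [474.0, -424.0, 195.0]] 155.82790370715423 230.7994179531265
lip [[543.0, -174.0, 188.0], [436.0, -200.0, 188.0]] 110.32494620253803 mid [ 489.16237249 -187.39344783  188.        ] yaw -1.3186947215484102 from lip -2.902026614993788
origin [ 492.65452805 -200.95091254] cheek mid [ 520.22914606 -293.75918298  195.        ]
floor 2174 x [-17.1  82.3 183.3] y [-49.7   0.2  49.8] z 187.64123674805182
walls 1646 x [-12.7 103.7 186.3] y [-58.9  -1.1  62.8] z 213.25736895846217
high 1211 x [-19.6  92.  209.6] y [-82.4 -68.8  88.2] z 194.42264811236754
```

```bash
python3 -m creep '{"translation":[[10,20,20],[20,50,45],[30,85,70],[38,120,80],[46,156,80]],"yaw":[0,0,0,0,0],"gripper":[0,0,0,0,0]}' 60
for i in 1; do :; done
python3 -m creep '{"translation":[[9,36,0],[17,72,0],[26,108,0],[34,144,0],[43,180,0]],"yaw":[0,0,0,0,0],"gripper":[0,0,0,0,0]}'
python3 -m creep '{"translation":[[9,36,0],[17,72,0],[26,108,0],[34,144,0],[43,180,0]],"yaw":[0,0,0,0,0],"gripper":[0,0,0,0,0]}'
```

```text
time_s: 0.52
ee_pos: [0.2815, -0.3398, 0.3061]
eef_rot: [3.139, -0.001, 0.441]
force: [1.0, -0.4, 0.6]
grip_width: 0.0937
time_s: 0.93
ee_pos: [0.3242, -0.1581, 0.3061]
eef_rot: [3.139, -0.001, 0.441]
force: [1.0, -0.9, -0.2]
grip_width: 0.0939
time_s: 1.35
ee_pos: [0.3669, 0.0238, 0.3061]
eef_rot: [3.139, -0.001, 0.441]
force: [1.5, -0.5, 0.2]
grip_width: 0.0938
```

```bash
python3 -m creep '{"translation":[[9,36,0],[17,72,0],[26,108,0],[34,144,0],[43,180,-10]],"yaw":[0.03,0.06,0.09,0.12,0.15],"gripper":[0,0,0,0,0]}'
python3 -m creep '{"translation":[[9,36,-25],[17,72,-50],[26,108,-75],[36,144,-95],[42,168,-106]],"yaw":[0.03,0.034,0.034,0.034,0.034],"gripper":[0,0,0,0,0]}'
python3 - <<'E'
from h import *
from scipy.spatial.transform import Rotation as Ro
o,c=snap('wrist'); save(c,'pics/w1.png')
T=np.array(c['tool_from_camera']); print(o['ee_pos'],o['eef_rot'])
v,u=np.mgrid[:480,:640]; d=c['depth']
p=np.stack([(u-c['cx'])/c['fx']*d,(v-c['cy'])/c['fy']*d,d],-1)@T[:3,:3].T+T[:3,3]
R=Ro.from_euler('xyz',o['eef_rot']).as_matrix(); P=(p@R.T+o['ee_pos'])*1000
np.savez('pics/w1.npz',P=P,d=d)
yaw=-.945; A=np.array([[np.cos(yaw),-np.sin(yaw)],[np.sin(yaw),np.cos(yaw)]])
l=(P[:,:,:2]-[452,374])@A; z=P[:,:,2]
m=(d>.05)&(z>51)&(z<60)&(abs(l[:,:,0])<28)&(abs(l[:,:,1])<42)
print(m.sum(),np.percentile(l[m,0],[1,50,99]),np.median(z[m]))
if m.sum()>50:
    r=cv2.minAreaRect(P[m][:,:2].astype(np.float32)); print(r); f=np.polyfit(l[m,1],l[m,0],1); print(f)
E
```

```text
time_s: 1.77
ee_pos: [0.4102, 0.206, 0.2973]
eef_rot: [3.138, -0.003, 0.593]
force: [0.1, -0.3, 0.6]
grip_width: 0.0935
time_s: 2.18
ee_pos: [0.4518, 0.3757, 0.1889]
eef_rot: [3.138, -0.001, 0.627]
force: [-0.3, -0.9, 0.6]
grip_width: 0.0938
[0.45178069 0.37567409 0.18894462] [ 3.13842852e+00 -1.46056597e-03  6.27115614e-01]
1822 [-8.41494115 -2.07862207  4.7613422 ] 56.53071377816195
((451.0198059082031, 375.4252624511719), (83.83222198486328, 13.270103454589844), 35.68531036376953)
[ 0.0044436  -1.94555648]
```

View pics/w1.png

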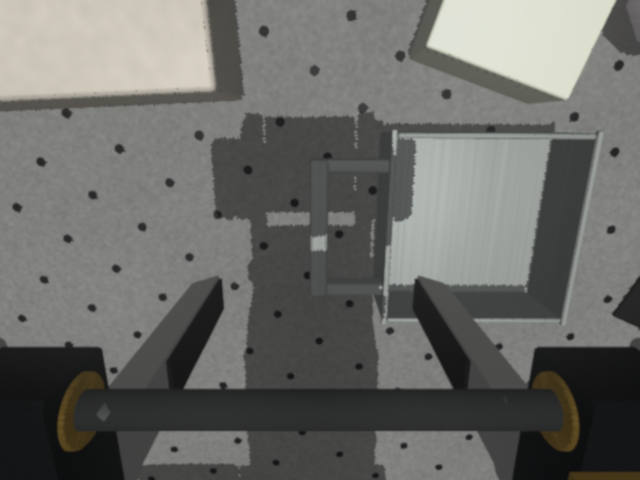

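```bash
python3 - <<'E'
from h import *
f=np.load('pics/w1.npz'); P=f['P']; d=f['d']
yaw=-.945; A=np.array([[np.cos(yaw),-np.sin(yaw)],[np.sin(yaw),np.cos(yaw)]])
l=(P[:,:,:2]-[451.8,375.7])@A; z=P[:,:,2]
m=(d>.05)&(z>51)&(z<60)&(l[:,:,0]<8)&(l[:,:,0]>-12)&(abs(l[:,:,1])<75)
print(m.sum(),np.percentile(l[m],[1,50,99],axis=0))
m=(d>.05)&(z>56)&(z<66)&(l[:,:,0]>30)&(l[:,:,0]<220)&(abs(l[:,:,1])<85); print('rim',np.percentile(l[m],[1,99],axis=0))
E
python3 -m creep '{"translation":[[0,0,0],[0,0,-5],[0,0,-15],[0,0,-25],[0,0,-35]],"yaw":[0,0,0,0,0],"gripper":[130,130,130,130,130]}'
```

```text
2429 [[ -6.92637935 -51.12442578]
 [ -0.51348761   6.48406486]
 [  7.402864    55.52116256]]
rim [[ 50.83369156 -73.4427752 ]
 [201.58748322  75.85065387]]
time_s: 2.65
ee_pos: [0.4516, 0.3784, 0.1494]
eef_rot: [3.139, 0.002, 0.628]
force: [0.1, 0.3, -0.6]
grip_width: 0.0642
```

```bash
python3 -m creep '{"translation":[[1,-1,-5],[2,-2,-20],[2,-2,-35],[2,-2,-50],[2,-2,-60]],"yaw":[0,0,0,0,0],"gripper":[130,130,130,130,130]}'
python3 -m creep '{"translation":[[0,0,-12],[0,0,-24],[0,0,-36],[0,0,-44],[0,0,-44]],"yaw":[0,0,0,0,0],"gripper":[130,130,130,130,130]}'
```

```text
time_s: 3.07
ee_pos: [0.4535, 0.3756, 0.0881]
eef_rot: [3.139, 0.003, 0.627]
force: [0.3, 0.1, -0.3]
grip_width: 0.0462
time_s: 3.48
ee_pos: [0.4529, 0.3751, 0.0423]
eef_rot: [3.139, 0.006, 0.627]
force: [-0.7, 0.6, -0.7]
grip_width: 0.0461
```

```bash
python3 -m creep '{"translation":[[0,0,1],[0,0,1],[0,0,1],[0,0,1],[0,0,1]],"yaw":[0,0,0,0,0],"gripper":[255,255,255,255,255]}' 60
python3 -m creep '{"translation":[[0,0,1],[0,0,1],[0,0,1],[0,0,1],[0,0,1]],"yaw":[0,0,0,0,0],"gripper":[255,255,255,255,255]}' 60
python3 -m creep '{"translation":[[0,0,2],[0,0,8],[0,0,16],[0,0,24],[0,0,30]],"yaw":[0,0,0,0,0],"gripper":[255,255,255,255,255]}' 60
python3 - <<'E'
from h import *
o=ctrl.get_obs(); print(o['ee_pos'],o['force'],o['moment'],o['grip_width'])
E
```

```text
time_s: 3.9
ee_pos: [0.453, 0.3752, 0.0437]
eef_rot: [3.139, 0.005, 0.627]
force: [0.3, -0.5, -0.9]
grip_width: 0.0163
time_s: 4.32
ee_pos: [0.453, 0.3752, 0.0446]
eef_rot: [3.139, 0.005, 0.627]
force: [-0.3, -0.3, -3.6]
grip_width: 0.0136
time_s: 4.73
ee_pos: [0.4533, 0.3754, 0.0761]
eef_rot: [3.139, 0.004, 0.627]
force: [-0.0, 0.9, -3.0]
grip_width: 0.0132
[0.45327599 0.3754035  0.07611022] [-0.03572193  0.86832817 -3.00598985] [ 0.27897952  0.10884465 -0.01322264] 0.013190461941885527
```

```bash
python3 -m creep '{"translation":[[0,0,10],[0,0,28],[0,0,50],[0,0,72],[0,0,88]],"yaw":[0,0,0,0,0],"gripper":[255,255,255,255,255]}' 60
python3 -m creep '{"translation":[[0,-8,8],[-1,-22,12],[-2,-42,12],[-4,-66,12],[-5,-92,12]],"yaw":[0,-0.02,-0.05,-0.09,-0.13],"gripper":[255,255,255,255,255]}'
python3 -m creep '{"translation":[[-2,-26,0],[-3,-52,0],[-5,-78,0],[-6,-104,0],[-8,-130,0]],"yaw":[-0.05,-0.1,-0.15,-0.2,-0.25],"gripper":[255,255,255,255,255]}'
python3 -m creep '{"translation":[[-2,-26,0],[-3,-50,0],[-5,-72,0],[-6,-88,0],[-7,-98,0]],"yaw":[0,0,0,0,0],"gripper":[255,255,255,255,255]}'
```

```text
time_s: 5.15
ee_pos: [0.4536, 0.3756, 0.1671]
eef_rot: [3.139, 0.001, 0.627]
force: [0.7, 0.2, -3.1]
grip_width: 0.0136
time_s: 5.57
ee_pos: [0.4477, 0.2817, 0.1784]
eef_rot: [3.139, 0.003, 0.495]
force: [0.0, -0.2, -2.1]
grip_width: 0.0133
time_s: 5.98
ee_pos: [0.4386, 0.1494, 0.1778]
eef_rot: [3.139, 0.004, 0.241]
force: [0.6, 0.2, -3.2]
grip_width: 0.0136
time_s: 6.4
ee_pos: [0.4305, 0.0493, 0.1773]
eef_rot: [3.139, 0.005, 0.238]
force: [-0.7, 0.7, -2.4]
grip_width: 0.0131
```

```bash
python3 -m creep '{"translation":[[1,0,-10],[2,0,-25],[3,0,-40],[3,0,-52],[3,0,-58]],"yaw":[0.005,0.008,0.008,0.008,0.008],"gripper":[255,255,255,255,255]}'
python3 - <<'E'
from h import *
o,c=snap('scene'); o,t=snap('top'); 
print(o['ee_pos'],o['eef_rot'],o['moment'])
a=c['pixels'][170:420,110:460]; b=t['pixels'][130:330,230:530]
a=cv2.resize(np.ascontiguousarray(a),(700,500))[:,:]; b=cv2.resize(np.ascontiguousarray(b),(750,500))
cv2.imwrite('pics/c2.png',cv2.resize(np.hstack([a,b]),(800,276))[:,:,::-1])
P=cloud(t)*1000; z=P[:,:,2]
O=np.array([494.5,-200.5]); y=-1.325; R=np.array([[np.cos(y),-np.sin(y)],[np.sin(y),np.cos(y)]])
l=(P[:,:,:2]-O)@R; ok=t['depth']>.3
m=ok&(z>122)&(z<147)&(l[:,:,0]>-215)&(l[:,:,0]<-25)&(abs(l[:,:,1])<95)
q=l[m]; print(m.sum(),np.percentile(q,[1,99],axis=0),cv2.minAreaRect(q.astype(np.float32)))
fr=q[:,0]>-75; f=np.polyfit(q[fr,1],q[fr,0],1); print('front wall slope',f)
zz=z[m]; print('z front',np.median(zz[q[:,0]>-65]),'z back',np.median(zz[q[:,0]<-185]))
E
```

```text
time_s: 6.82
ee_pos: [0.4323, 0.0496, 0.117]
eef_rot: [3.14, 0.008, 0.246]
force: [-0.8, -0.1, -2.7]
grip_width: 0.0132
[0.43220182 0.04958371 0.11680638] [3.13981591 0.00820852 0.24615631] [ 0.28161347  0.12260114 -0.01653644]
494 [[-212.08305129  -74.91165805]
 [ -56.83787282   74.85468035]] ((-135.65133666992188, 0.029876708984375), (158.16946411132812, 153.3927001953125), 0.0595335029065609)
front wall slope [ 1.24697574e-03 -6.05459581e+01]
z front 131.95701832491073 z back 132.07905296716336
```

View pics/c2.png

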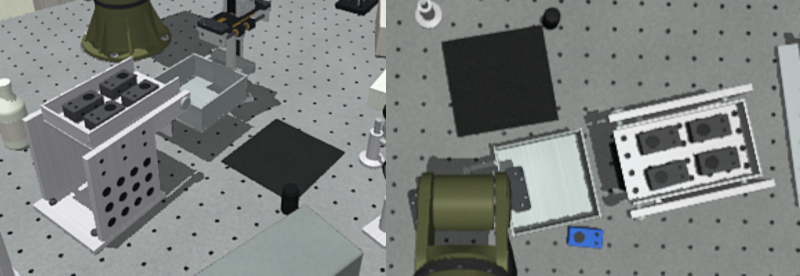

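```bash
python3 -m creep '{"translation":[[1,-5,2],[3,-13,3],[6,-23,3],[8,-31,3],[9,-36,3]],"yaw":[0,0,0,0,0],"gripper":[255,255,255,255,255]}'
python3 -m creep '{"translation":[[0.5,-2,0],[1,-4,0],[1.5,-6,0],[2,-8,0],[2.4,-10,0]],"yaw":[0,0,0,0,0],"gripper":[255,255,255,255,255]}'
python3 -m creep '{"translation":[[0.5,-2,0],[1,-4,0],[1.5,-6,0],[2,-8,0],[2.4,-10,0]],"yaw":[0,0,0,0,0],"gripper":[255,255,255,255,255]}'
```

```text
time_s: 7.33
ee_pos: [0.4422, 0.0122, 0.1214]
eef_rot: [3.139, 0.006, 0.245]
force: [-0.2, -0.3, -2.7]
grip_width: 0.0135
time_s: 7.75
ee_pos: [0.4438, 0.0032, 0.121]
eef_rot: [-3.141, 0.008, 0.245]
force: [-4.2, 11.3, -2.4]
grip_width: 0.0132
time_s: 8.17
ee_pos: [0.4457, -0.0056, 0.1208]
eef_rot: [-3.139, 0.009, 0.246]
force: [-2.3, 12.0, -2.5]
grip_width: 0.0136
```

```bash
python3 -m creep '{"translation":[[0.4,-1.5,0],[0.8,-3,0],[1.1,-4.5,0],[1.5,-6,0],[1.9,-7.5,0]],"yaw":[0,0,0,0,0],"gripper":[255,255,255,255,255]}'
python3 -m creep '{"translation":[[0.4,-1.5,0],[0.8,-3,0],[1.1,-4.5,0],[1.5,-6,0],[1.9,-7.5,0]],"yaw":[0,0,0,0,0],"gripper":[255,255,255,255,255]}'
cat > tilt.py <<'E'
from h import *
o,t=snap('top'); P=cloud(t)*1000; z=P[:,:,2]
O=np.array([494.5,-200.5]); y=-1.325; R=np.array([[np.cos(y),-np.sin(y)],[np.sin(y),np.cos(y)]])
l=(P[:,:,:2]-O)@R; ok=t['depth']>.3; px=t['pixels'].astype(int)
m=ok&(abs(l[:,:,1])<52)&(l[:,:,0]>-10)&(l[:,:,0]<170)&(z>165)&(px.min(2)>170)
q=l[m]; zz=z[m]
for _ in range(4):
    f=np.polyfit(q[:,0],zz,1); r=np.abs(zz-np.polyval(f,q[:,0]))<5; q,zz=q[r],zz[r]
print('tilt',np.arctan(f[0]).round(3),f[1].round(0),r.sum())
dark=ok&(abs(l[:,:,1])<75)&(l[:,:,0]>-200)&(l[:,:,0]<190)&(px.max(2)<75)&(abs(px[:,:,1]-px[:,:,0])<12)
n,L,s,_=cv2.connectedComponentsWithStats(cv2.morphologyEx(dark.astype(np.uint8),cv2.MORPH_OPEN,np.ones((3,3))))
for i in range(1,n):
    if s[i,4]>60: print('dark',s[i,4],np.median(l[L==i],axis=0).round(0),np.median(z[L==i]).round(0))
print(o['ee_pos'].round(4),o['force'].round(1))
E
python3 tilt.py
```

```text
time_s: 8.58
ee_pos: [0.4471, -0.0119, 0.1205]
eef_rot: [-3.137, 0.01, 0.247]
force: [-2.8, 11.4, -2.4]
grip_width: 0.0135
time_s: 9.0
ee_pos: [0.4485, -0.0184, 0.1202]
eef_rot: [-3.135, 0.011, 0.247]
force: [-2.4, 7.3, -3.7]
grip_width: 0.0134
tilt 0.506 190.0 1363
dark 527 [69. 30.] 255.0
dark 439 [ 2. 30.] 218.0
dark 539 [ 70. -23.] 255.0
dark 308 [-147.   28.] 383.0
dark 468 [  2. -26.] 218.0
dark 95 [-162.  -42.] 403.0
dark 96 [-188.  -55.] 451.0
dark 88 [-192.  -70.] 476.0
[ 0.4485 -0.0184  0.1202] [-2.4  7.3 -3.7]
```

The tray is at 0.506 rad and the front blocks are already at the lip, so the slide has begun. I hold this pose and watch.

```bash
python3 -m creep '{"translation":[[0.2,-0.6,0],[0.2,-0.9,0],[0.2,-0.9,0],[0.2,-0.9,0],[0.2,-0.9,0]],"yaw":[0,0,0,0,0],"gripper":[255,255,255,255,255]}'
python3 tilt.py
```

```text
time_s: 9.47
ee_pos: [0.4483, -0.0191, 0.1196]
eef_rot: [-3.134, 0.012, 0.247]
force: [-0.5, 6.6, -10.5]
grip_width: 0.0144
tilt 0.423 190.0 3342
dark 129 [-14.  31.] 91.0
dark 61 [-42.  27.] 93.0
dark 497 [-136.   31.] 241.0
dark 122 [-13. -13.] 91.0
dark 63 [-44. -15.] 94.0
dark 67 [-102.  -30.] 239.0
dark 112 [-161.  -41.] 401.0
dark 97 [-186.  -55.] 449.0
dark 92 [-191.  -69.] 475.0
[ 0.4483 -0.0191  0.1196] [ -0.5   6.6 -10.5]
```

```bash
python3 - <<'E'
from h import *
o,c=snap('scene'); o,t=snap('top'); print(o['force'],o['moment'],o['eef_rot'],o['ee_pos'])
a=c['pixels'][170:400,110:380]; b=t['pixels'][150:320,300:530]
cv2.imwrite('pics/c3.png',np.hstack([cv2.resize(np.ascontiguousarray(x),(400,320)) for x in(a,b)])[:,:,::-1])
E
python3 tilt.py
```

```text
[ 0.2711362   3.75243038 -8.54832978] [ 1.83811014  0.33377699 -0.08608351] [-3.13395033  0.01158726  0.24726419] [ 0.44843191 -0.0193179   0.11973635]
tilt 0.428 190.0 3364
dark 187 [-18.  30.] 91.0
dark 467 [-136.   31.] 242.0
dark 125 [-14. -12.] 91.0
dark 65 [-41. -15.] 94.0
dark 65 [-101.  -31.] 238.0
dark 93 [-162.  -43.] 398.0
dark 92 [-186.  -55.] 451.0
dark 95 [-191.  -69.] 476.0
[ 0.4485 -0.0194  0.1198] [-0.2  3.4 -9.8]
```

View pics/c3.png

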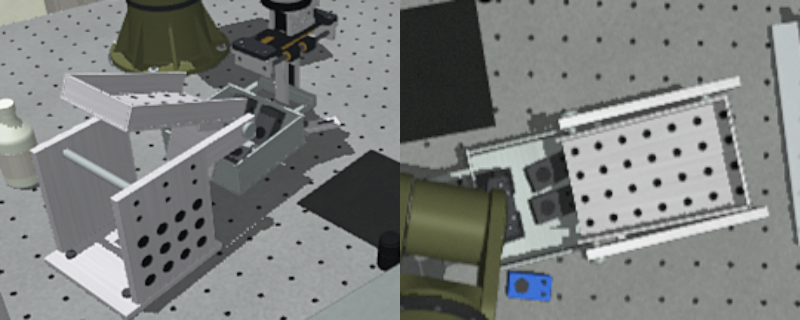

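All the blocks have left the tray, and some are visible in the dish at crop pixels (545,190) and (498,200). The dish has pitched a little, judging by the tilt falling from 0.51 to 0.43 rad. I ease back slowly.

```bash
python3 -m creep '{"translation":[[-0.3,1,0],[-0.6,2.5,0],[-1,4,0],[-1.4,5.5,0],[-1.8,7,0]],"yaw":[0,0,0,0,0],"gripper":[255,255,255,255,255]}'
python3 -m creep '{"translation":[[-0.4,1.5,0],[-0.8,3,0],[-1.1,4.5,0],[-1.5,6,0],[-1.9,7.5,0]],"yaw":[0,0,0,0,0],"gripper":[255,255,255,255,255]}'
python3 tilt.py
```

```text
time_s: 10.08
ee_pos: [0.4468, -0.0122, 0.1199]
eef_rot: [-3.134, 0.011, 0.247]
force: [-1.2, 2.8, -9.1]
grip_width: 0.014
time_s: 10.5
ee_pos: [0.4448, -0.0046, 0.1199]
eef_rot: [-3.134, 0.011, 0.247]
force: [-0.1, 3.6, -8.1]
grip_width: 0.0142
tilt 0.183 188.0 3778
dark 348 [-8. 14.] 92.0
dark 475 [-143.   29.] 240.0
dark 70 [-52.  26.] 94.0
dark 67 [-55. -15.] 95.0
dark 97 [-115.  -28.] 236.0
dark 78 [-174.  -42.] 405.0
[ 0.4448 -0.0046  0.1199] [-0.1  3.6 -8.1]
```

```bash
python3 -m creep '{"translation":[[-0.4,1.4,0],[-0.7,2.8,0],[-1,4.2,0],[-1.4,5.5,0],[-1.7,6.8,0]],"yaw":[0,0,0,0,0],"gripper":[255,255,255,255,255]}'
python3 -m creep '{"translation":[[-0.2,1,0],[-0.5,2,0],[-0.7,3,0],[-1,4.2,0],[-1.4,5.5,0]],"yaw":[0,0,0,0,0],"gripper":[255,255,255,255,255]}'
python3 tilt.py
```

```text
time_s: 10.97
ee_pos: [0.443, 0.0026, 0.1199]
eef_rot: [-3.134, 0.011, 0.247]
force: [-1.9, 3.5, -8.3]
grip_width: 0.0141
time_s: 11.38
ee_pos: [0.4419, 0.0079, 0.1202]
eef_rot: [-3.135, 0.01, 0.248]
force: [0.7, 0.1, -6.0]
grip_width: 0.0137
tilt 0.0 188.0 3474
dark 207 [183.   2.] 206.0
dark 287 [-19.   0.] 104.0
dark 109 [-11.  -3.] 135.0
dark 66 [-64.  27.] 97.0
dark 386 [-154.   28.] 239.0
dark 61 [-68. -14.] 98.0
dark 123 [-127.  -29.] 126.0
[0.4419 0.0079 0.1202] [ 0.7  0.1 -6. ]
```

```bash
python3 -m creep '{"translation":[[-1,4,0],[-2.5,10,0],[-5,19,0],[-7.5,30,0],[-9.5,38,0]],"yaw":[0,0,0,0,0],"gripper":[255,255,255,255,255]}'
python3 -m creep '{"translation":[[-2,9,0],[-4,17,0],[-5.5,23,0],[-6.5,27,0],[-7,28,0]],"yaw":[0,0,0,0,0],"gripper":[255,255,255,255,255]}'
python3 - <<'E'
from h import *
o,c=snap('scene'); o,w=snap('wrist'); o,t=snap('top')
print(o['ee_pos'],o['eef_rot'],o['moment'],o['force'],o['grip_width'])
a=c['pixels'][150:350,190:430]; b=t['pixels'][150:300,300:480]; 
cv2.imwrite('pics/c4.png',np.hstack([cv2.resize(np.ascontiguousarray(x),(400,330)) for x in(a,w['pixels'])])[:,:,::-1])
P=cloud(t)*1000; z=P[:,:,2]
O=np.array([494.5,-200.5]); y=-1.325; R=np.array([[np.cos(y),-np.sin(y)],[np.sin(y),np.cos(y)]])
l=(P[:,:,:2]-O)@R; ok=t['depth']>.3
m=ok&(z>105)&(z<150)&(l[:,:,0]<-45)&(l[:,:,0]>-160)&(abs(abs(l[:,:,1])-73)<6)
f=np.polyfit(l[m][:,0],z[m],1); print('pitch',f[0],m.sum(),'z at -70',np.polyval(f,-70)); 
m=ok&(z>90)&(z<150)&(l[:,:,0]<-30)&(l[:,:,0]>-160)&(abs(l[:,:,1])<85); print('front x',np.percentile(l[m][:,0],[98,99.5]),'y',np.percentile(l[m][:,1],[1,99]))
E
```

```text
time_s: 11.85
ee_pos: [0.4319, 0.0473, 0.1202]
eef_rot: [-3.135, 0.01, 0.248]
force: [0.3, -1.0, -5.7]
grip_width: 0.0137
time_s: 12.27
ee_pos: [0.4248, 0.0759, 0.1202]
eef_rot: [-3.135, 0.01, 0.248]
force: [-0.8, -0.9, -5.9]
grip_width: 0.0138
[0.42488896 0.07536075 0.12015685] [-3.13472641  0.01049237  0.24805082] [0.69806868 0.23402244 0.04557874] [-0.47167835 -0.21116211 -6.55493468] 0.013842341526476778
pitch -0.01022191102067003 170 z at -70 124.82518736893394
front x [-83.68653799 -83.10431142] y [-73.76729332  74.69108082]
```

View pics/c4.png

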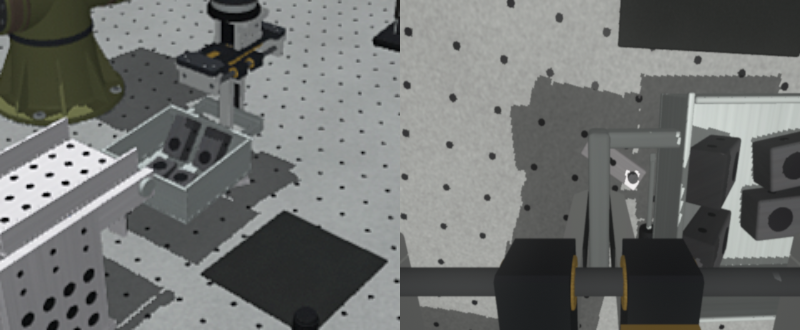

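The wrist view shows all four blocks in the dish: two flat at the right, and two leaning on the handle-side wall at (712,170) and (705,235). Fz of about -6.2 N matches dish plus four blocks. Next I ray-cast the mat and its neighbours.

```bash
python3 - <<'E'
from h import *
c=np.load('pics/top.npz'); P=cloud(c)*1000; px=c['pixels'].astype(int)
def ray(u,v,z):
    a,b=world(c,u,v,.5)*1000,world(c,u,v,1.)*1000; return (a+(b-a)*(z-a[2])/(b[2]-a[2]))
m=np.zeros((480,640),np.uint8); m[135:240,255:365]=(px.max(2)<55)[135:240,255:365]
m=cv2.morphologyEx(m,cv2.MORPH_OPEN,np.ones((9,9)))
k=max(cv2.findContours(m,0,2)[0],key=cv2.contourArea); r=cv2.minAreaRect(k); b=cv2.boxPoints(r)
w=np.array([ray(u,v,4) for u,v in b]); print('mat px',b.round(0).tolist(),'world',w[:,:2].round(0).tolist(),'c',w.mean(0).round(1))
print([np.linalg.norm(w[i]-w[i-1]).round(0) for i in range(4)], [np.degrees(np.arctan2(*(w[i]-w[i-1])[[1,0]])).round(1) for i in range(4)])
for n,u,v,z in(('lens',349,143,30),('post',261,142,10),('mirror',211,143,60),('wipes',198,190,55)): print(n,ray(u,v,z)[:2].round(0))
O=np.array([494.5,-200.5]); y=-1.325; R=np.array([[np.cos(y),-np.sin(y)],[np.sin(y),np.cos(y)]])
l=(P[:,:,:2]-O)@R; z=P[:,:,2]
for a in(-90,-110,-130,-150):
    s=(abs(l[:,:,0]-a)<10)&(abs(abs(l[:,:,1])-73)<7)&(z>80)&(z<150); print(a,s.sum(),np.percentile(z[s],[50,75,90,97]).round(0))
E
```

```text
mat px [[270.0, 160.0], [342.0, 148.0], [354.0, 216.0], [282.0, 229.0]] world [[716.0, 120.0], [754.0, -64.0], [579.0, -98.0], [542.0, 85.0]] c [647.9  10.7   4. ]
[np.float64(177.0), np.float64(188.0), np.float64(178.0), np.float64(187.0)] [np.float64(11.4), np.float64(-78.5), np.float64(-168.8), np.float64(101.4)]
lens [760. -79.]
post [761. 144.]
mirror [743. 260.]
wipes [628. 288.]
-90 63 [125. 128. 129. 130.]
-110 52 [125. 128. 131. 133.]
-130 53 [127. 129. 132. 134.]
-150 51 [126. 129. 130. 133.]
```

```bash
python3 -m creep '{"translation":[[5,1.5,0],[16,5,0],[34,10,0],[56,17,0],[80,24,0]],"yaw":[0,0,-0.01,-0.02,-0.03],"gripper":[255,255,255,255,255]}'
python3 -m creep '{"translation":[[25,8,0],[50,15,0],[74,22,0],[93,28,0],[104,31,0]],"yaw":[-0.01,-0.015,-0.015,-0.015,-0.015],"gripper":[255,255,255,255,255]}'
python3 -m creep '{"translation":[[7,2,0],[11,3,-5],[12,3.5,-13],[12,3.5,-23],[12,3.5,-32]],"yaw":[0,0,0,0,0],"gripper":[255,255,255,255,255]}'
python3 - <<'E'
from h import *
o,t=snap('top'); print(o['ee_pos'],o['eef_rot'],o['force'])
P=cloud(t)*1000; z=P[:,:,2]; y=-1.37; R=np.array([[np.cos(y),-np.sin(y)],[np.sin(y),np.cos(y)]])
l=(P[:,:,:2]-[648,10.7])@R
m=(z>70)&(z<115)&(abs(l[:,:,0])<95)&(abs(l[:,:,1])<95)&(t['depth']>.3)
q=l[m]; print(m.sum(),np.percentile(q,[1,99],axis=0),'zf',np.percentile(z[m&(l[:,:,0]>62)],[50,90]),'side',np.percentile(z[m&(abs(l[:,:,1])>68)],[50,90]))
E
```

```text
time_s: 12.83
ee_pos: [0.5061, 0.0991, 0.1201]
eef_rot: [-3.135, 0.01, 0.217]
force: [0.4, 0.2, -5.6]
grip_width: 0.0139
time_s: 13.25
ee_pos: [0.6121, 0.1304, 0.1194]
eef_rot: [-3.135, 0.01, 0.201]
force: [-0.8, 0.1, -7.3]
grip_width: 0.0137
time_s: 13.67
ee_pos: [0.6234, 0.1337, 0.0858]
eef_rot: [-3.135, 0.011, 0.201]
force: [-0.2, 0.6, -6.2]
grip_width: 0.0136
[0.62341756 0.13367035 0.08578926] [-3.13461668  0.01147303  0.20106044] [-0.17782223  0.57550704 -6.15183876]
992 [[-78.96609875 -74.90365346]
 [ 75.84393339  75.27679518]] zf [91.61695846 95.65109506] side [92.45984479 98.17557258]
```

```bash
python3 -m creep '{"translation":[[0,1,-6],[0,1,-12],[0,1,-17],[0,1,-21],[0,1,-23]],"yaw":[0,0,0,0,0],"gripper":[255,255,255,255,255]}'
python3 -m creep '{"translation":[[0,0,-1],[0,0,-2],[0,0,-3],[0,0,-4],[0,0,-5]],"yaw":[0,0,0,0,0],"gripper":[255,255,255,255,255]}'
python3 -m creep '{"translation":[[0,0,-0.5],[0,0,-1],[0,0,-1.5],[0,0,-2],[0,0,-2.5]],"yaw":[0,0,0,0,0],"gripper":[255,255,255,255,255]}'
```

```text
time_s: 14.13
ee_pos: [0.6225, 0.1345, 0.0603]
eef_rot: [-3.134, 0.014, 0.201]
force: [0.8, -0.9, -6.2]
grip_width: 0.0138
time_s: 14.55
ee_pos: [0.6226, 0.1346, 0.0556]
eef_rot: [-3.135, 0.014, 0.201]
force: [-1.3, 0.9, -5.0]
grip_width: 0.0139
time_s: 14.97
ee_pos: [0.6227, 0.1346, 0.0532]
eef_rot: [-3.135, 0.014, 0.201]
force: [-1.5, 1.9, -3.1]
grip_width: 0.0137
```

```bash
python3 -m creep '{"translation":[[0,0,-0.5],[0,0,-1],[0,0,-1.5],[0,0,-2],[0,0,-2.5]],"yaw":[0,0,0,0,0],"gripper":[255,255,255,255,255]}'
python3 -m creep '{"translation":[[0,0,-0.5],[0,0,-1],[0,0,-1.5],[0,0,-2],[0,0,-2]],"yaw":[0,0,0,0,0],"gripper":[255,255,255,255,255]}'
python3 - <<'E'
from h import *
o,t=snap('top'); print(o['ee_pos'],o['force'],o['moment'])
P=cloud(t)*1000; z=P[:,:,2]; y=-1.37; R=np.array([[np.cos(y),-np.sin(y)],[np.sin(y),np.cos(y)]])
l=(P[:,:,:2]-[648,10.7])@R
m=(z>45)&(z<80)&(abs(l[:,:,0])<95)&(abs(l[:,:,1])<95)&(t['depth']>.3)
q=l[m]; print(np.percentile(q,[1,99],axis=0),'zf',np.percentile(z[m&(l[:,:,0]>68)],[50,90]))
for a in(-60,-40,-20,0,20,40,60):
    s=m&(abs(abs(l[:,:,1])-73)<4)&(abs(l[:,:,0]-a)<10); print(a,s.sum(),np.percentile(z[s],[60,85]).round(1))
E
```

```text
time_s: 15.38
ee_pos: [0.6229, 0.1347, 0.0509]
eef_rot: [-3.135, 0.013, 0.201]
force: [-1.7, 2.4, -0.2]
grip_width: 0.0135
time_s: 15.8
ee_pos: [0.623, 0.1347, 0.049]
eef_rot: [-3.135, 0.013, 0.202]
force: [-0.5, 3.0, 1.3]
grip_width: 0.0139
[0.6230171  0.134743   0.04904106] [-0.49113455  2.98040292  1.30077657] [-0.03823125 -0.29432337  0.02425535]
[[-81.98237294 -74.91271153]
 [ 74.45167478  74.75631401]] zf [63.53024054 66.27425283]
-60 44 [63.4 65.7]
-40 44 [62.9 66.1]
-20 47 [62.3 65.2]
0 45 [63.1 65.7]
20 44 [64.4 66.7]
40 43 [63.7 64.9]
60 42 [63.7 65.1]
```

The rim is level at 64 mm, so the dish sits flat on the mat. I open the fingers only partly, to keep them clear of the dish wall, then rise.

```bash
python3 -m creep '{"translation":[[0,0,0],[0,0,0],[0,0,0],[0,0,0],[0,0,0]],"yaw":[0,0,0,0,0],"gripper":[200,150,130,130,130]}'
python3 -m creep '{"translation":[[0,0,0],[0,0,2],[0,0,8],[0,0,18],[0,0,30]],"yaw":[0,0,0,0,0],"gripper":[130,130,130,130,130]}'
python3 -m creep '{"translation":[[0,0,20],[0,0,45],[0,0,75],[0,0,105],[0,0,130]],"yaw":[0,0,0,0,0],"gripper":[130,130,130,130,130]}'
python3 -m creep '{"translation":[[-15,5,10],[-40,12,20],[-70,20,30],[-95,28,30],[-110,32,30]],"yaw":[0,0,0,0,0],"gripper":[130,130,130,130,130]}'
python3 - <<'E'
from h import *
o,c=snap('scene'); o,t=snap('top'); print(o['ee_pos'],o['force'],o['joint_vel'].round(3))
cv2.imwrite('pics/c5.png',np.hstack([cv2.resize(np.ascontiguousarray(x),(400,330)) for x in(c['pixels'][150:400,140:520],t['pixels'][110:350,130:530])])[:,:,::-1])
P=cloud(t)*1000; z=P[:,:,2]; y=-1.37; R=np.array([[np.cos(y),-np.sin(y)],[np.sin(y),np.cos(y)]])
l=(P[:,:,:2]-[648,10.7])@R
m=(z>55)&(z<72)&(abs(l[:,:,0])<95)&(abs(l[:,:,1])<95)&(t['depth']>.3)
print(np.percentile(l[m],[1,99],axis=0),np.median(z[m]))
E
python3 tilt.py | head -1
```

```text
time_s: 16.27
ee_pos: [0.623, 0.1346, 0.0491]
eef_rot: [-3.135, 0.013, 0.201]
force: [0.0, 0.3, 0.7]
grip_width: 0.0438
time_s: 16.68
ee_pos: [0.6229, 0.1346, 0.0799]
eef_rot: [-3.135, 0.013, 0.201]
force: [-0.1, 0.1, -0.1]
grip_width: 0.046
time_s: 17.1
ee_pos: [0.623, 0.1346, 0.2138]
eef_rot: [-3.135, 0.01, 0.201]
force: [0.4, 1.0, 0.3]
grip_width: 0.0459
time_s: 17.52
ee_pos: [0.5112, 0.1673, 0.2461]
eef_rot: [-3.135, 0.008, 0.202]
force: [0.6, -0.7, -0.0]
grip_width: 0.0461
[0.50996061 0.16779633 0.24599216] [-1.74533469  1.65892655  0.28610162] [-0.029  0.058 -0.071 -0.004  0.019 -0.035]
[[-89.29826022 -75.03050058]
 [ 74.36840052  74.77924658]] 63.26150635701235
tilt 0.001 188.0 3472
```

View pics/c5.png

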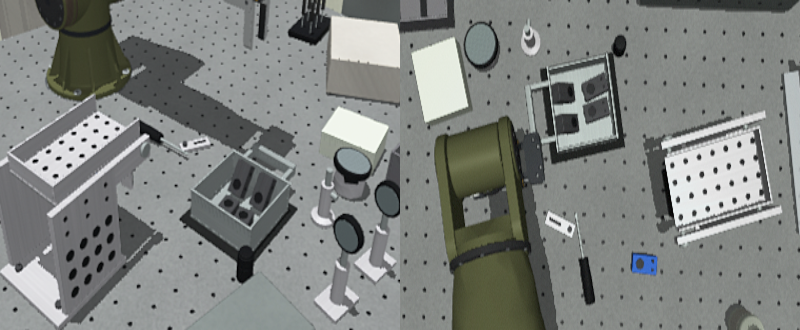

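```bash
python3 -m creep '{"translation":[[0,0,0],[0,0,0],[0,0,0]],"yaw":[0,0,0],"gripper":[130,130,130]}'
python3 -c "from station import ctrl; print(ctrl.hand_in())"
```

```text
time_s: 17.92
ee_pos: [0.5133, 0.1667, 0.2456]
eef_rot: [-3.135, 0.008, 0.202]
force: [-0.4, 0.4, -1.0]
grip_width: 0.0461
the job is handed in; nothing more can be done
None
```

The tray is empty and back on its rest, and the dish is in the middle of the mat with all four blocks in it. I handed the job in at about 18 s, with the gripper off the dish and clear of everything.

- **Tipping:** I pinched the dish by its handle at 60 N and pushed the plate slowly. The forces read at the end of each move stayed around 12 N. The blocks slid when the tray reached about 0.5 rad.
- **Return:** I eased back at an average of about 0.4 rad/s. The tray measured level (0.001 rad) at the end.
- **Placing:** The dish sits centred on the mat to within a few mm, with its rim level at about 64 mm. In the last view the neighbouring objects and the blue look-alike look to be where they were.

**Off plan:**
- **Dish slip:** When the blocks landed, the dish slipped or pitched a few mm in the grip, and the tray tilt fell from 0.51 to 0.43 rad while I held the push. I allowed for this by lowering the dish slowly until the wrist force showed it resting on the mat.
- **Leaning blocks:** Two of the blocks lean against the dish's handle-side wall instead of lying flat.

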